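# Trim a spring balance with ring weights

## Robot

A 7-joint arm with a two-finger parallel gripper is mounted at the origin on the work surface. World frame = base frame: x ahead of the robot, y to its left, z up, the work surface at z = 0. Lengths are in m, angles in rad, forces in N, time in s.
With the tool pointing down it reaches from about 0.425 to 0.975 m from the base axis. Payload 16.7 kg.
Tool frame: the origin (TCP) lies between the finger pads; the fingertips stand 17 mm ahead of it and the grasp point (between the pads) lies 2 mm behind it; z points along the fingers, y is the line along which they close (so a half turn about z gives the same grasp; the last joint's range is limited). The gripper opens to 85 mm and grips with 20 to 120 N. Pads are 22 mm wide; open, the fingers measure 114 mm over their backs; the gripper's body (76 mm by 85 mm) begins 54 mm behind the grasp point. The pads swing forward as they close: fully open they stand 13 mm farther back than shut.
Start: joints at [1.101, 0.426, 0.074, 1.606, -0.034, 1.111, -0.067], TCP at [0.213, -0.641, 0.248] pointing down, gripper open.
Joint ranges: [-2.85, 2.85], [-0.5, 2.14], [-1.23, 1.37], [0.21, 2.46], [-1.02, 4.16], [0.16, 2.05], [-2.73, 2.73]. Speed limits (rad/s): [1.89, 1.89, 2.39, 2.39, 3.01, 3.01, 3.01].

## Interface

Orientations are given as a 3x3 rotation matrix whose columns are the frame's x, y, z axes.
In Python, from station import robot, capture gives the robot as it stands.
- The arm moves only by the shell command python3 -m handwheel 'ROWS'. ROWS is JSON, a list that holds one entry, the list of rows, each a list of 7 numbers: the shift along the tool's x, y, z each as a share of 0.75 m, from -1 to 1, then the turn, a rotation vector about the tool's x, y, z each as a share of 180 degrees, from -1 to 1, then the opening, from -1 (shut) to 1 (fully open). A call has 1 to 5 rows; each row is the pose to reach, as a shift and turn from the pose commanded when the call began, along the tool's axes at that moment, turning the shorter way round; what a row does not reach only later rows make up. A row lasts 1/10 s, in which the tool goes at most 50 mm and 8.59 degrees, less where a joint would pass 70% of its speed; a pose out of reach is approached as far as the arm can. A call with a number of a shift or a turn outside -1 to 1 is refused whole. A call with a gripper value outside its range is refused whole. The fingers move at their own pace and stop on an object; the grip force is fixed at half the most. Time passes only in rows, so rows that repeat a pose let the fingers close. It gives the time, the measured TCP pose, the force, the opening and the grip force at its end, in the units of the state.
- robot.sense(): the state, without advancing time (a new reading comes with each control period).
- capture(name): name is "scene" or "top" or "wrist"; returns a dict with "color" (400x640x3 uint8, blue, green, red), "z_map" (400x640 float32, m along the optical axis (not along the pixel's ray), 0 where there is no reading), "fx", "fy", "cx", "cy" (pixels), "dist_coeffs" ([k1, k2, p1, p2, k3] as OpenCV has them; the pictures are not rectified), "R" (3x3) and "t" (3): a world point X has camera coordinates R X + t; the wrist camera has in their place "hand_eye" (4x4, takes a point from camera to tool coordinates, whose origin is the TCP and whose axes are the flange's). Camera axes: x right, y down, z forward; pixel columns grow to the right and rows downward; lengths in m; the calibration is good to about 2 mm. A picture is of the moment at which its call begins: read the wrist's pose just before it.
- robot.close_job(): hands the job in; it is judged then, once.
The state is a dict: "t": time; "joints": joint angles; "joint_vel": joint speeds; "tau": joint torques, N m; "ee_pos": TCP position; "tool_rot": TCP orientation; "force": force on the tool from outside, world axes, zero at the start; "wrist_torque": the same for the moment, N m; "gripper_width": finger opening in m; "finger_force": force on a finger pad.
Only numpy, scipy, OpenCV 4.12 (cv2) and the standard library are available. Lean on these libraries where they do the work, as an engineer would, in place of code of your own. Each camera call takes 0.05 s, during which the arm holds its last target. There are 200 camera calls.

## Task

Thread the steel ring weights one at a time over the post of the spring balance, lowering each gently onto the pan or the weights already there and letting go of it, until the pan's pointer comes to rest between the two black lines on the gauge column. The post stands off centre on its pan, so feel for it: never push hard on the balance, drive the pan to the bottom of its travel or let a weight drop. Leave unneeded weights off the balance, do not disturb the rack, jar and bottle, and finish with your hands off.

Things in the scene. Friction and masses are not known exactly. Their poses are not given: they have to be found in the camera images.
- scale_axis (a point): nominal axis of the balance, 130 mm above the table (top of the pan plate at pan joint 0); z up, y towards the gauge. The pan is centred on it, but its post stands 6 mm off it on a stiff swivel, in a direction that differs each time, is not reported and stays: a ring lowered on the axis lands on the post's tip and must be slid round under light pressure (2 to 3 N) until it drops over.
- pan (a joint): how far the pan has sunk, m: 0 spring slack, 0.050 bottom stop. The pan is a steel plate 48 mm across with an upright post, 14 mm thick, 62 mm above the plate, flat tip; the tip is 192 mm above the table less this value. Spring 208 N/m, damped; a weight sinks it about 8 mm; the empty pan sags 1 to 9 mm. The gauge lines are at 0.020 and 0.030: two or three weights are needed.
- scale: the spring balance with its pan: grey base plate 150 x 200 mm, 22 mm thick, aluminium spring housing 60 mm across up to 64 mm; origin at the table under the nominal axis, axes as scale_axis
- gauge (a point): middle of the gauge column's top, 146 mm above the table, 86 mm from the nominal axis: white upright, 12 mm (x) by 30 mm (y), with two black lines on its -x and +x faces, 106 and 96 mm above the table, between which the pan's pointer must rest
- tray: fixed white plastic tray 230 x 230 mm, 10 mm high, wall and floor 4 mm thick, holding the four weights in a square about 105 mm apart; origin under its centre
- w1_mid (a point): loose steel ring weight, about 170 g: flange 52 mm across and 8 mm thick at the bottom, above it a neck (collar) 34 mm across up to 22 mm above the underside, straight bore 18 mm through; to be gripped by the neck. This point is on its axis 11 mm above its underside; z up the axis. Starts flange down in the tray.
- w2_mid (a point): loose steel ring weight, about 170 g: flange 52 mm across and 8 mm thick at the bottom, above it a neck (collar) 34 mm across up to 22 mm above the underside, straight bore 18 mm through; to be gripped by the neck. This point is on its axis 11 mm above its underside; z up the axis. Starts flange down in the tray.
- w3_mid (a point): loose steel ring weight, about 170 g: flange 52 mm across and 8 mm thick at the bottom, above it a neck (collar) 34 mm across up to 22 mm above the underside, straight bore 18 mm through; to be gripped by the neck. This point is on its axis 11 mm above its underside; z up the axis. Starts flange down in the tray.
- w4_mid (a point): loose steel ring weight, about 170 g: flange 52 mm across and 8 mm thick at the bottom, above it a neck (collar) 34 mm across up to 22 mm above the underside, straight bore 18 mm through; to be gripped by the neck. This point is on its axis 11 mm above its underside; z up the axis. Starts flange down in the tray.
- w1: the weight of w1_mid; origin at the centre of its underside
- w2: the weight of w2_mid; origin at the centre of its underside
- w3: the weight of w3_mid; origin at the centre of its underside
- w4: the weight of w4_mid; origin at the centre of its underside
- rack: bystander: green tube rack 60 x 160 mm, 62 mm high with its tubes, origin under its centre
- jar: bystander: small white jar 42 mm across, 55 mm high, origin under its centre
- flask: bystander: white bottle 52 mm across, 100 mm high, origin under its centre
Not all that is in view belongs to the job. What is shaped like the w3 but purple is not meant.

How it is judged:
On the way:
1. a first weight sits threaded on the post, let go, with the pan still above the upper line ((((horizontal distance between w1_mid and scale_axis below 0.013 m and angle between w1_mid's own z axis and vertical below 0.12 rad and z of w1_mid in the frame of scale_axis between -0.06 and 0.05 m) and contact force between the fingers and w1 below 0.05 N) or ((horizontal distance between w2_mid and scale_axis below 0.013 m and angle between w2_mid's own z axis and vertical below 0.12 rad and z of w2_mid in the frame of scale_axis between -0.06 and 0.05 m) and contact force between the fingers and w2 below 0.05 N) or ((horizontal distance between w3_mid and scale_axis below 0.013 m and angle between w3_mid's own z axis and vertical below 0.12 rad and z of w3_mid in the frame of scale_axis between -0.06 and 0.05 m) and contact force between the fingers and w3 below 0.05 N) or ((horizontal distance between w4_mid and scale_axis below 0.013 m and angle between w4_mid's own z axis and vertical below 0.12 rad and z of w4_mid in the frame of scale_axis between -0.06 and 0.05 m) and contact force between the fingers and w4 below 0.05 N)) and value of joint pan below 0.0195 m and contact force between the fingers and scale below 0.05 N), for 0.2 s.
At the end, for the whole second after the job is handed in: The pan rests with its joint between 0.019 and 0.031 m (between the lines, 1 mm allowance); every weight is at rest, either threaded level on the post (within 13 mm of the nominal axis, tilt under 0.12 rad) or off the balance, lying low in the tray or on the table (value of joint pan between 0.019 and 0.031 m and velocity of joint pan between -0.005 and 0.005 m/s and ((horizontal distance between w1_mid and scale_axis below 0.013 m and angle between w1_mid's own z axis and vertical below 0.12 rad and z of w1_mid in the frame of scale_axis between -0.06 and 0.05 m) or (horizontal distance between w1_mid and scale_axis above 0.06 m and height (world z) of w1_mid below 0.035 m)) and ((horizontal distance between w2_mid and scale_axis below 0.013 m and angle between w2_mid's own z axis and vertical below 0.12 rad and z of w2_mid in the frame of scale_axis between -0.06 and 0.05 m) or (horizontal distance between w2_mid and scale_axis above 0.06 m and height (world z) of w2_mid below 0.035 m)) and ((horizontal distance between w3_mid and scale_axis below 0.013 m and angle between w3_mid's own z axis and vertical below 0.12 rad and z of w3_mid in the frame of scale_axis between -0.06 and 0.05 m) or (horizontal distance between w3_mid and scale_axis above 0.06 m and height (world z) of w3_mid below 0.035 m)) and ((horizontal distance between w4_mid and scale_axis below 0.013 m and angle between w4_mid's own z axis and vertical below 0.12 rad and z of w4_mid in the frame of scale_axis between -0.06 and 0.05 m) or (horizontal distance between w4_mid and scale_axis above 0.06 m and height (world z) of w4_mid below 0.035 m)) and linear speed of each of w1, w2, w3, w4 below 0.02 m/s); the robot touches nothing.
It fails at once if the pan is driven to the bottom of its travel (joint above 0.046 m) (value of joint pan above 0.046 m).
It fails at once if the balance is pushed with more than 15 N (contact force between scale and anything else above 15 N).
It fails at once if a weight is dropped or slammed on the pan (pan sinking faster than 0.25 m/s) (velocity of joint pan above 0.25 m/s).
It fails at once if the rack, jar or bottle is moved more than 20 mm or tipped (distance of any of rack, jar, flask from where it was at the start of the episode above 0.02 m or angle between any of rack, jar, flask's own z axis and vertical above 0.3 rad).
It also fails if it takes over 72 s, if anything falls off the work surface, if the arm or the gripper's body presses on something with over 40 N, if the wrist force passes 120 N, or if a joint passes its speed limit or range.

## Working session

There is one attempt and no reset: what is moved stays moved. The work goes in short steps, Python scripts to look and compute and a shell command to move; the robot and the scene stay as the last step left them, time stands still between calls to the robot, and variables do not carry over. Pictures are saved under pics/ and viewed, at most 10 in all, crops included, and the job is handed in when it is done.

```bash
ls; mkdir -p pics; python3 - <<'E'
from station import robot, capture
import cv2,numpy as np
s=robot.sense(); print(s)
for n in ("scene","top"):
    c=capture(n); cv2.imwrite(f"pics/{n}0.png",c["color"]); np.savez(f"{n}0.npz",**c)
    print(n,c["fx"],c["cx"],c["cy"],c["dist_coeffs"],c["R"],c["t"])
E
```

```text
pics
{'t': 0.0, 'joints': array([ 1.10048637,  0.42674123,  0.07387233,  1.606609  , -0.03410156,
        1.11078808, -0.06708479]), 'joint_vel': array([-5.71321396e-04, -1.99020919e-04,  1.73059187e-03, -3.79570349e-05,
       -1.02577394e-03,  1.83691732e-04,  2.08101143e-03]), 'tau': array([ 2.02959578e-03, -9.49802542e+01,  3.76170650e+00, -4.63515902e+01,
        1.94058294e-02,  9.84612561e-03, -1.07239234e-04]), 'ee_pos': array([ 0.21269226, -0.64021089,  0.24760419]), 'tool_rot': array([[ 9.48991877e-01,  3.15300118e-01, -5.02069309e-04],
       [ 3.15300501e-01, -9.48991145e-01,  1.18345987e-03],
       [-1.03314291e-04, -1.28139651e-03, -9.99999174e-01]]), 'force': array([ 0.02472214, -0.02043538, -0.14789748]), 'wrist_torque': array([ 0.02371513, -0.02133567,  0.00825734]), 'finger_force': 0.0, 'gripper_width': 0.08523303100506399}
scene 410.57824755314806 324.7881881048757 201.03903289860924 [-0.09529199  0.          0.          0.          0.        ] [[-0.43949683  0.89812998  0.01432061]
 [ 0.76169682  0.38108907 -0.52401248]
 [-0.47608874 -0.21939386 -0.85159018]] [ 0.31895413 -0.35512691  1.31513654]
top 386.2311696517056 317.6471164203681 192.69754685197998 [0.02249142 0.         0.         0.         0.        ] [[ 0.01055173 -0.99956301  0.02761236]
 [-0.98443663 -0.01522851 -0.17507886]
 [ 0.17542285 -0.02533523 -0.98416714]] [-0.0856083   0.61681917  0.82081009]
```

View pics/scene0.png

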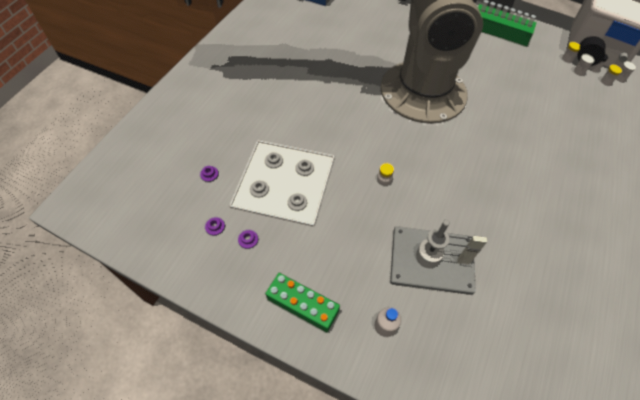

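View pics/top0.png

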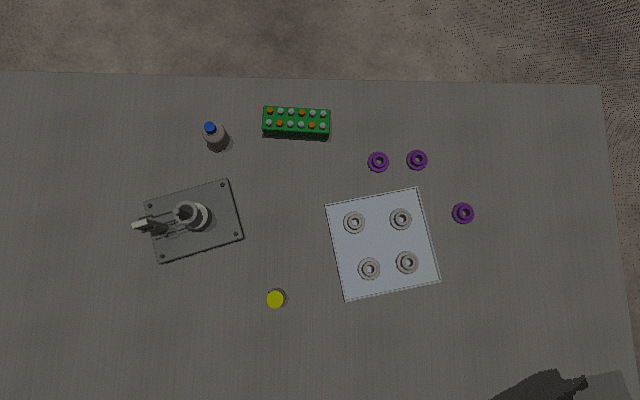

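The tray weights are at scene (274,160), (304,167), (259,188), (297,201) and top (354,222), (401,219), (369,268), (407,262). Things that could be mistaken for them are the purple rings at top (378,162), (417,160), (463,213). I choose the grey ones in the tray. The balance is at top (195,220), with its gauge at (143,225).

```bash
cat > h.py <<'E'
import numpy as np, cv2
def ray(c,px):
    K=np.array([[c["fx"],0,c["cx"]],[0,c["fy"],c["cy"]],[0,0,1.]])
    p=cv2.undistortPoints(np.array(px,float).reshape(-1,1,2),K,np.array(c["dist_coeffs"],float))[:,0]
    return np.c_[p,np.ones(len(p))]
def Rt(c,s=None):  # camera->world
    if "R" in c: R=np.array(c["R"]).T; return R,-R@np.array(c["t"])
    H=np.array(c["hand_eye"]); return s["tool_rot"]@H[:3,:3], s["tool_rot"]@H[:3,3]+s["ee_pos"]
def onplane(c,px,z,s=None):
    R,o=Rt(c,s); d=ray(c,px)@R.T
    return o+d*((z-o[2])/d[:,2])[:,None]
def cloud(c,s=None,step=1):
    h,w=c["z_map"].shape; v,u=np.mgrid[0:h:step,0:w:step]; z=c["z_map"][::step,::step].ravel()
    R,o=Rt(c,s); P=(ray(c,np.c_[u.ravel(),v.ravel()])*z[:,None])@R.T+o
    P[z==0]=np.nan
    return P.reshape(u.shape+(3,))
E
python3 - <<'E'
import numpy as np,cv2
from h import *
for n,pts in (("top",[(354,222),(401,219),(369,268),(407,262)]),("scene",[(297,201),(259,188),(304,167),(274,160)])):
    c=dict(np.load(n+"0.npz")); print(n,onplane(c,pts,.026).round(4).tolist())
    P=cloud(c)
    x,y,z=P[...,0],P[...,1],P[...,2]
    def st(m,l): 
        print(l,m.sum(), np.nanmean(P[m],0).round(4) if m.any() else None)
    ctr=onplane(c,[(195,205) if n=="top" else (435,252)],.022)[0]; print(ctr)
    near=(abs(x-ctr[0])<.15)&(abs(y-ctr[1])<.15)
    for a,b in ((.017,.027),(.116,.134),(.138,.152),(.17,.2)):
        m=near&(z>a)&(z<b); st(m,(a,b))
        if a==.017:
            r=cv2.minAreaRect(P[m][:,:2].astype(np.float32)*1000); print(r)
    if n=="top":
        t=onplane(c,[(325,206),(416,187),(441,282),(346,300)],.01);print("tray",t.round(3).tolist())
        print("base",onplane(c,[(145,197),(226,179),(243,238),(161,263)],.022).round(3).tolist())
        print("rack,jar,bottle",onplane(c,[(297,118)],.06).round(3),onplane(c,[(275,299)],.055).round(3),onplane(c,[(210,128)],.1).round(3))
c=dict(np.load("top0.npz"));s=c["color"][150:280,110:270];cv2.imwrite("pics/bal0.png",cv2.resize(s,None,fx=4,fy=4,interpolation=2))
E
```

```text
top [[0.5554, -0.1635, 0.026], [0.5639, -0.2733, 0.026], [0.4511, -0.197, 0.026], [0.4655, -0.2842, 0.026]]
[0.59050165 0.20568224 0.022     ]
(0.017, 0.027) 4545 [0.5547 0.2039 0.0222]
((599.1268310546875, 212.7565460205078), (234.1309356689453, 218.11636352539062), 17.571109771728516)
(0.116, 0.134) 511 [0.5555 0.212  0.1249]
(0.138, 0.152) 126 [0.538  0.265  0.1455]
(0.17, 0.2) 66 [0.5556 0.1917 0.1843]
tray [[0.594, -0.097, 0.01], [0.644, -0.316, 0.01], [0.421, -0.366, 0.01], [0.379, -0.146, 0.01]]
base [[0.608, 0.321, 0.022], [0.653, 0.138, 0.022], [0.516, 0.092, 0.022], [0.458, 0.272, 0.022]]
rack,jar,bottle [[ 0.793 -0.027  0.06 ]] [[0.384 0.012 0.055]] [[0.751 0.161 0.1  ]]
scene [[0.5638, -0.1595, 0.026], [0.5731, -0.2681, 0.026], [0.4594, -0.1938, 0.026], [0.4752, -0.2787, 0.026]]
[0.54036724 0.20839356 0.022     ]
(0.017, 0.027) 3442 [0.5729 0.2065 0.0232]
((557.5321655273438, 210.12094116210938), (153.13156127929688, 200.75926208496094), 17.935800552368164)
(0.116, 0.134) 472 [0.5579 0.2186 0.1258]
(0.138, 0.152) 125 [0.5411 0.263  0.1455]
(0.17, 0.2) 64 [0.5582 0.194  0.1839]
```

View pics/bal0.png

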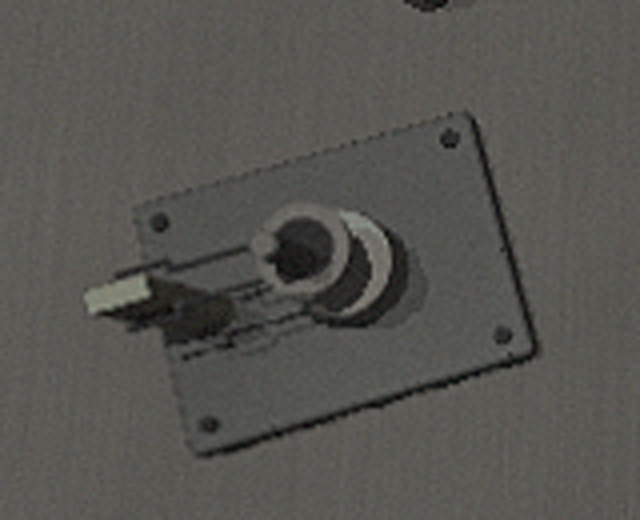

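The post leans to the upper left of the crop (perspective), with its tip at crop (262,245), about (175,211) in the full picture. The gauge is on the left. I'll set up a move calculator and go above the tray.

```bash
cat > go.py <<'E'
import sys,numpy as np
from scipy.spatial.transform import Rotation as Ro
from station import robot
def go(p,y=(.952,.307)):
    s=robot.sense(); R=s["tool_rot"]; d=R.T@(np.array(p)-s["ee_pos"])/.75
    yy=np.array([*y,0.])/np.hypot(*y); z=np.array([0,0,-1.]); T=np.c_[np.cross(yy,z),yy,z]
    w=Ro.from_matrix(R.T@T).as_rotvec()/np.pi
    print("shift",d.round(4),"turn",w.round(4),"dist",np.linalg.norm(d)*.75)
    return d,w
if __name__=="__main__": go([float(v) for v in sys.argv[1:4]])
E
python3 go.py .51 -.23 .30
```

```text
shift [ 0.5486 -0.3942 -0.0693] turn [-3.000e-04 -3.000e-04 -4.972e-01] dist 0.509351880568646
```

```bash
python3 -m handwheel '[[[0.549,-0.394,-0.069,0,0,-0.497,1],[0.549,-0.394,-0.069,0,0,-0.497,1],[0.549,-0.394,-0.069,0,0,-0.497,1],[0.549,-0.394,-0.069,0,0,-0.497,1],[0.549,-0.394,-0.069,0,0,-0.497,1]]]'; python3 go.py .51 -.23 .30
```

```text
t: 0.6
ee_pos: [0.3596, -0.4373, 0.2738]
tool_rot: [[0.474, 0.88, -0.0], [0.88, -0.474, 0.0], [-0.0, -0.0, -1.0]]
force: [1.0, -1.0, 0.4]
gripper_width: 0.0856
finger_force: 0.0
shift [ 0.3385  0.0456 -0.035 ] turn [-1.000e-04 -0.000e+00 -2.565e-01] dist 0.2574959330400104
```

```bash
python3 -m handwheel '[[[0.338,0.045,-0.035,0,0,-0.256,1],[0.338,0.045,-0.035,0,0,-0.256,1],[0.338,0.045,-0.035,0,0,-0.256,1],[0.338,0.045,-0.035,0,0,-0.256,1],[0.338,0.045,-0.035,0,0,-0.256,1]]]';python3 -m handwheel '[[[0.02,0.0,0,0,0,-0.01,1],[0.02,0,0,0,0,-0.01,1],[0.02,0,0,0,0,-0.01,1]]]'; python3 - <<'E'
from station import robot,capture
from go import go
import cv2,numpy as np
from h import *
s=robot.sense(); c=capture("wrist"); np.savez("w1.npz",**c,ee=s["ee_pos"],rot=s["tool_rot"])
cv2.imwrite("pics/w1.png",c["color"]); print(s["ee_pos"],s["joints"],c["hand_eye"])
go((.51,-.23,.3))
E
```

```text
t: 1.1
ee_pos: [0.5065, -0.2369, 0.2995]
tool_rot: [[-0.253, 0.967, -0.0], [0.967, 0.253, -0.0], [-0.0, -0.0, -1.0]]
force: [0.4, -0.9, -0.0]
gripper_width: 0.0855
finger_force: 0.0
t: 1.4
ee_pos: [0.5016, -0.2248, 0.299]
tool_rot: [[-0.276, 0.961, -0.001], [0.961, 0.276, -0.0], [-0.0, -0.001, -1.0]]
force: [-0.1, -1.1, -0.5]
gripper_width: 0.0852
finger_force: 0.0
[ 0.50163098 -0.22475764  0.2990083 ] [ 0.66465773  0.20529904 -0.41584981  1.80647905  0.09080003  1.14897961
  0.49908678] [[ 2.05196253e-04 -9.49902387e-01 -3.12546658e-01  7.98909698e-02]
 [ 9.99999695e-01  4.30417313e-04 -6.51609088e-04  7.42665659e-04]
 [ 7.53490521e-04 -3.12546429e-01  9.49902186e-01 -1.24897751e-01]
 [ 0.00000000e+00  0.00000000e+00  0.00000000e+00  1.00000000e+00]]
shift [-0.0091  0.0092 -0.0013] turn [-0.0002  0.     -0.0106] dist 0.009726582312235948
```

View pics/w1.png

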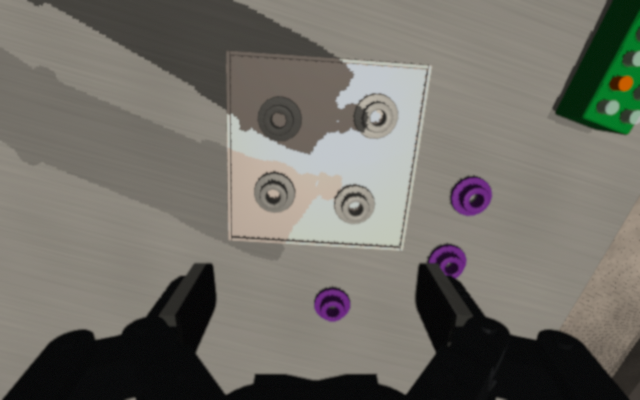

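The wrist view shows the grey weights at (280,118), (377,116), (275,192), (355,204). The purple decoys are outside the tray at (470,196), (447,262), (332,304).

```bash
cat > rings.py <<'E'
from h import *
def rings(c,s,lo=.018,hi=.034):
    P=cloud(c,s); m=((P[...,2]>lo)&(P[...,2]<hi)).astype(np.uint8)
    n,l,st,_=cv2.connectedComponentsWithStats(m); out=[]
    for i in range(1,n):
        if st[i,4]>60:
            q=P[l==i]; (x,y),r=cv2.minEnclosingCircle((q[:,:2]*1000).astype(np.float32))
            print("ctr",round(x/1000,4),round(y/1000,4),"r mm",round(r,1),"z",np.median(q[:,2]).round(4),"n",st[i,4],"px",np.argwhere(l==i).mean(0)[::-1].round())
E
python3 - <<'E'
from rings import *
c=dict(np.load("w1.npz")); rings(c,dict(ee_pos=c["ee"],tool_rot=c["rot"]))
s=dict(ee_pos=c["ee"],tool_rot=c["rot"])
print(onplane(c,[(280,118),(377,116),(275,192),(355,204)],.026,s).round(4))
E
```

```text
ctr 0.7924 -0.0412 r mm 68.8 z 0.0263 n 1349 px [598.  62.]
ctr 0.5575 -0.1643 r mm 16.9 z 0.025 n 556 px [378. 117.]
ctr 0.4508 -0.1985 r mm 17.0 z 0.0252 n 538 px [278. 120.]
ctr 0.4667 -0.2875 r mm 17.0 z 0.0252 n 465 px [273. 196.]
ctr 0.7065 -0.225 r mm 17.4 z 0.0211 n 433 px [476. 200.]
ctr 0.567 -0.2748 r mm 16.8 z 0.0249 n 463 px [355. 208.]
ctr 0.7138 -0.3184 r mm 17.4 z 0.0207 n 277 px [452. 265.]
ctr 0.5836 -0.4264 r mm 17.8 z 0.0208 n 321 px [332. 310.]
[[ 0.4523 -0.1951  0.026 ]
 [ 0.5558 -0.1631  0.026 ]
 [ 0.4679 -0.2808  0.026 ]
 [ 0.5644 -0.2688  0.026 ]]
```

```bash
python3 go.py .5575 -.1643 .14
```

```text
shift [0.0578 0.0943 0.212 ] turn [-0.0002  0.     -0.0106] dist 0.17930805523704524
```

```bash
python3 -m handwheel '[[[0.058,0.094,0.212,0,0,-0.01,1],[0.058,0.094,0.212,0,0,-0.01,1],[0.058,0.094,0.212,0,0,-0.01,1],[0.058,0.094,0.212,0,0,-0.01,1],[0.058,0.094,0.212,0,0,-0.01,1]]]'; python3 - <<'E'
from station import robot,capture
from go import go
from rings import *
s=robot.sense(); c=capture("wrist"); print(s["ee_pos"]); rings(c,s); go((.5575,-.1643,.035))
E
```

```text
t: 1.95
ee_pos: [0.5564, -0.162, 0.1364]
tool_rot: [[-0.308, 0.952, -0.005], [0.952, 0.308, 0.002], [0.004, -0.004, -1.0]]
force: [-0.8, -1.0, 0.4]
gripper_width: 0.0856
finger_force: 0.0
[ 0.55644786 -0.16199585  0.1364097 ]
ctr 0.7649 -0.0792 r mm 23.2 z 0.0249 n 994 px [625. 186.]
ctr 0.4511 -0.198 r mm 17.1 z 0.0251 n 1417 px [162. 201.]
ctr 0.5576 -0.1643 r mm 17.0 z 0.0251 n 1295 px [316. 202.]
ctr 0.4599 -0.2847 r mm 15.5 z 0.025 n 363 px [151. 299.]
ctr 0.5668 -0.2745 r mm 17.6 z 0.0249 n 1077 px [285. 326.]
shift [-0.0019  0.0008  0.1382] turn [-0.0009 -0.0006 -0.    ] dist 0.10369191486499545
```

```bash
python3 -m handwheel '[[[-0.002,0.001,0.1,0,0,0,1],[-0.002,0.001,0.135,0,0,0,1],[-0.002,0.001,0.135,0,0,0,1],[-0.002,0.001,0.135,0,0,0,1]]]'; python3 go.py .5576 -.1643 .032
```

```text
t: 2.4
ee_pos: [0.5591, -0.1651, 0.0405]
tool_rot: [[-0.306, 0.952, -0.0], [0.952, 0.306, -0.0], [-0.0, -0.0, -1.0]]
force: [-0.1, -0.9, 0.9]
gripper_width: 0.0854
finger_force: 0.0
shift [ 0.0016 -0.0016  0.0113] turn [-0.0001  0.0001 -0.0002] dist 0.008680070889677411
```

```bash
python3 -m handwheel '[[[0.001,-0.001,0.008,0,0,0,1],[0.001,-0.001,0.011,0,0,0,1],[0.001,-0.001,0.011,0,0,0,-0.4],[0.001,-0.001,0.011,0,0,0,-0.4],[0.001,-0.001,0.011,0,0,0,-0.4]]]'; python3 go.py .5576 -.1643 .032
python3 -m handwheel '[[[0,0,0,0,0,0,-1],[0,0,0,0,0,0,-1],[0,0,0,0,0,0,-1],[0,0,0,0,0,0,-1]]]'
```

```text
t: 2.9
ee_pos: [0.5583, -0.1635, 0.0313]
tool_rot: [[-0.308, 0.951, 0.001], [0.951, 0.308, -0.0], [-0.0, 0.001, -1.0]]
force: [-0.0, 0.8, -0.3]
gripper_width: 0.0439
finger_force: 0.0
shift [-0.0007 -0.0012 -0.0009] turn [0.0002 0.0001 0.0003] dist 0.00126090036981411
t: 3.3
ee_pos: [0.5582, -0.1635, 0.0315]
tool_rot: [[-0.308, 0.951, 0.0], [0.951, 0.308, -0.0], [-0.0, 0.0, -1.0]]
force: [-5.0, 0.6, 14.3]
gripper_width: 0.0312
finger_force: 58.2
```

```bash
python3 -m handwheel '[[[0,0,-0.005,0,0,0,-1],[0,0,-0.02,0,0,0,-1],[0,0,-0.05,0,0,0,-1],[0,0,-0.05,0,0,0,-1],[0,0,-0.05,0,0,0,-1]]]'; python3 - <<'E'
from station import robot,capture
from rings import *
s=robot.sense(); c=capture("wrist"); print(s["force"]); np.savez("w2.npz",**c,ee=s["ee_pos"],rot=s["tool_rot"])
cv2.imwrite("pics/w2.png",c["color"]); rings(c,s,.045,.08)
E
```

```text
t: 3.8
ee_pos: [0.5583, -0.1636, 0.0689]
tool_rot: [[-0.308, 0.952, 0.001], [0.952, 0.308, -0.0], [-0.001, 0.001, -1.0]]
force: [-0.0, -1.2, -1.9]
gripper_width: 0.0319
finger_force: 59.7
[-0.01690738 -1.18920694 -1.86692611]
ctr 0.5577 -0.1598 r mm 29.6 z 0.0615 n 9087 px [315. 261.]
```

View pics/w2.png

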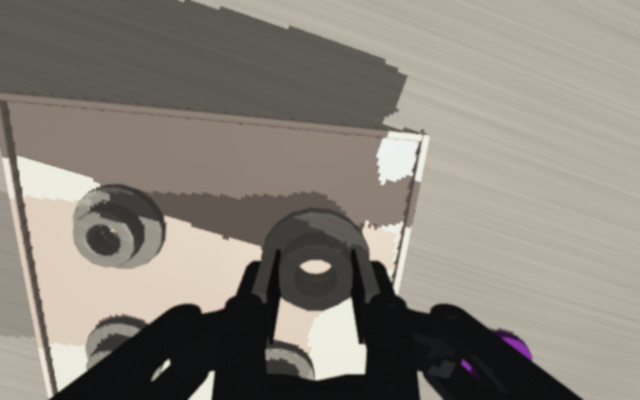

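The ring is held level in the grip at about (315,262), and the measured force matches its weight. Next I'll go beside the balance at height.

```bash
python3 go.py .597 .087 .32
```

```text
shift [ 0.3018  0.1524 -0.3357] turn [0.     0.     0.0002] dist 0.3572928972862191
```

```bash
python3 -m handwheel '[[[0.05,0.02,-0.336,0,0,0,-1],[0.05,0.02,-0.336,0,0,0,-1],[0.302,0.152,-0.336,0,0,0,-1],[0.302,0.152,-0.336,0,0,0,-1],[0.302,0.152,-0.336,0,0,0,-1]]]'; python3 go.py .597 .087 .32
```

```text
t: 4.35
ee_pos: [0.5787, -0.0219, 0.2489]
tool_rot: [[-0.307, 0.952, -0.001], [0.952, 0.307, -0.0], [0.0, -0.001, -1.0]]
force: [1.1, -0.3, -1.8]
gripper_width: 0.0312
finger_force: 60.4
shift [ 0.1307  0.0677 -0.0949] turn [-0.0002 -0.0001  0.    ] dist 0.13131110921174613
```

```bash
python3 -m handwheel '[[[0.13,0.067,-0.095,0,0,0,-1],[0.13,0.067,-0.095,0,0,0,-1],[0.13,0.067,-0.095,0,0,0,-1],[0.13,0.067,-0.095,0,0,0,-1],[0.13,0.067,-0.095,0,0,0,-1]]]'; python3 - <<'E'
from station import robot,capture
from h import *
s=robot.sense(); c=capture("wrist"); np.savez("w3.npz",**c,ee=s["ee_pos"],rot=s["tool_rot"])
print(s["ee_pos"],s["force"])
cv2.imwrite("pics/w3.png",c["color"])
P=cloud(c,s); x,y,z=P[...,0],P[...,1],P[...,2]
near=(np.hypot(x-.566,y-.182)<.13)
print(np.histogram(z[near],bins=np.arange(.0,.22,.004)))
E
```

```text
t: 4.85
ee_pos: [0.5967, 0.0852, 0.3187]
tool_rot: [[-0.309, 0.951, -0.001], [0.951, 0.309, -0.0], [0.0, -0.001, -1.0]]
force: [0.3, -1.8, -1.7]
gripper_width: 0.0313
finger_force: 60.4
[0.59668257 0.08520887 0.31870437] [ 0.25482548 -1.79227948 -1.73371555]
(array([ 3299,     0,     0,     2,  1056, 11962,    94,     1,     0,
           2,     2,     1,     2,     2,     1,   437,    76,     0,
           0,     0,     0,     0,     0,     0,     0,     0,     0,
           0,     0,     2,   439,  1885,     5,     8,     9,     6,
          11,     9,    11,     9,    11,     9,    14,     9,    14,
          14,   353,    12,     0,     0,     0,     0,     0,     0]), array([0.   , 0.004, 0.008, 0.012, 0.016, 0.02 , 0.024, 0.028, 0.032,
       0.036, 0.04 , 0.044, 0.048, 0.052, 0.056, 0.06 , 0.064, 0.068,
       0.072, 0.076, 0.08 , 0.084, 0.088, 0.092, 0.096, 0.1  , 0.104,
       0.108, 0.112, 0.116, 0.12 , 0.124, 0.128, 0.132, 0.136, 0.14 ,
       0.144, 0.148, 0.152, 0.156, 0.16 , 0.164, 0.168, 0.172, 0.176,
       0.18 , 0.184, 0.188, 0.192, 0.196, 0.2  , 0.204, 0.208, 0.212,
       0.216]))
```

View pics/w3.png

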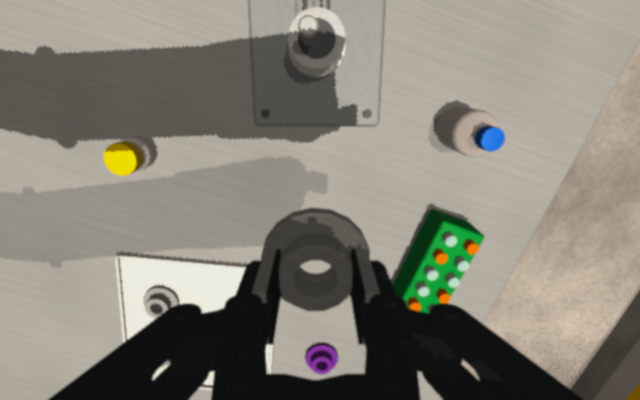

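The balance is at (317,40), with the post tip at about (308,25) and the held ring at (315,262). Depth shows the tip plane at about 0.186 m and the plate at about 0.125 m.

```bash
python3 - <<'E'
from h import *
c=dict(np.load("w3.npz")); s=dict(ee_pos=c["ee"],tool_rot=c["rot"]); P=cloud(c,s); x,y,z=P[...,0],P[...,1],P[...,2]
near=(np.hypot(x-.566,y-.182)<.13)
for a,b in ((.183,.19),(.119,.129),(.058,.068)):
    q=P[near&(z>a)&(z<b)]; n,l=cv2.connectedComponents((near&(z>a)&(z<b)).astype(np.uint8)); i=np.bincount(l.ravel())[1:].argmax()+1; q=P[l==i]
    print(a,len(q),q.mean(0).round(4),cv2.minEnclosingCircle((q[:,:2]*1000).astype(np.float32)),np.argwhere(l==i).mean(0)[::-1], np.percentile(q[:,2],[5,50,95]).round(4))
c=dict(np.load("top0.npz")); P=cloud(c); x,y,z=P[...,0],P[...,1],P[...,2]
m=(np.hypot(x-.556,y-.19)<.04)&(z>.183)&(z<.19); print("top tip",m.sum(),P[m].mean(0).round(4),cv2.minEnclosingCircle((P[m][:,:2]*1000).astype(np.float32)))
m=(np.hypot(x-.556,y-.19)<.04)&(z>.118)&(z<.130); print("top pan",m.sum(),cv2.minEnclosingCircle((P[m][:,:2]*1000).astype(np.float32)))
E
```

```text
0.183 370 [0.5565 0.1944 0.1865] ((556.3872680664062, 194.49224853515625), 7.057663440704346) [307.96486486  25.63783784] [0.1846 0.1866 0.1878]
0.119 2327 [0.5638 0.1955 0.1247] ((561.1502685546875, 199.05535888671875), 27.71993064880371) [318.35582295  38.46282768] [0.1232 0.1247 0.1261]
0.058 513 [0.5677 0.1779 0.0632] ((562.3338012695312, 195.560791015625), 29.93895149230957) [316.14619883  64.78557505] [0.0617 0.0632 0.0645]
top tip 49 [0.556  0.1929 0.187 ] ((555.981689453125, 193.52261352539062), 7.3842597007751465)
top pan 360 ((557.1632690429688, 199.6872100830078), 31.480422973632812)
```

The tip radius is 7.1 mm and the housing radius 29.9 mm. The tip is 6.0 mm off the axis, as specified: axis (.5623,.1956), post (.5564,.1945), sag about 5.5 mm. I'll go above the post.

```bash
python3 go.py .5563 .1949 .24
```

```text
shift [ 0.157  -0.0055  0.1043] turn [-0.0006  0.      0.0001] dist 0.14145703762684964
```

```bash
python3 -m handwheel '[[[0.157,-0.0055,0.03,0,0,0,-1],[0.157,-0.0055,0.03,0,0,0,-1],[0.157,-0.0055,0.06,0,0,0,-1],[0.157,-0.0055,0.104,0,0,0,-1],[0.157,-0.0055,0.104,0,0,0,-1]]]'; python3 -m handwheel '[[[0,0,0,0,0,0,-1],[0,0,0,0,0,0,-1]]]'; python3 go.py .5563 .1949 .22
```

```text
t: 5.4
ee_pos: [0.5546, 0.1937, 0.2369]
tool_rot: [[-0.307, 0.952, -0.007], [0.952, 0.307, -0.003], [-0.001, -0.008, -1.0]]
force: [-0.2, -0.1, -2.5]
gripper_width: 0.0315
finger_force: 60.4
t: 5.6
ee_pos: [0.5577, 0.195, 0.2428]
tool_rot: [[-0.306, 0.952, 0.001], [0.952, 0.306, 0.0], [-0.0, 0.001, -1.0]]
force: [-0.1, 0.6, -1.6]
gripper_width: 0.0312
finger_force: 60.4
shift [ 0.0005 -0.0018  0.0304] turn [ 0.0004  0.     -0.0003] dist 0.02283740066412694
```

```bash
python3 -m handwheel '[[[0.0005,-0.0018,0.01,0,0,0,-1],[0.0005,-0.0018,0.02,0,0,0,-1],[0.0005,-0.0018,0.03,0,0,0,-1],[0.0005,-0.0018,0.03,0,0,0,-1],[0.0005,-0.0018,0.03,0,0,0,-1]]]'; python3 go.py .5563 .1949 .205
```

```text
t: 6.1
ee_pos: [0.5552, 0.1958, 0.2188]
tool_rot: [[-0.308, 0.951, -0.0], [0.951, 0.308, 0.0], [0.0, -0.0, -1.0]]
force: [0.6, -0.3, -2.0]
gripper_width: 0.031
finger_force: 60.4
shift [-0.0016  0.001   0.0184] turn [-0.0001 -0.0001  0.0003] dist 0.013894014163039281
```

```bash
python3 -m handwheel '[[[-0.0008,0.0005,0.006,0,0,0,-1],[-0.0008,0.0005,0.012,0,0,0,-1],[-0.0008,0.0005,0.018,0,0,0,-1],[-0.0008,0.0005,0.018,0,0,0,-1],[-0.0008,0.0005,0.018,0,0,0,-1]]]'; python3 -m handwheel '[[[0,0,0,0,0,0,-1]]]'; python3 go.py .5563 .1949 .205
```

```text
t: 6.6
ee_pos: [0.5558, 0.1953, 0.2054]
tool_rot: [[-0.308, 0.951, -0.0], [0.951, 0.308, 0.0], [0.0, -0.0, -1.0]]
force: [0.8, -0.3, -1.6]
gripper_width: 0.0316
finger_force: 60.4
t: 6.7
ee_pos: [0.556, 0.1954, 0.2057]
tool_rot: [[-0.308, 0.951, 0.0], [0.951, 0.308, 0.0], [0.0, 0.0, -1.0]]
force: [0.4, 0.2, -2.0]
gripper_width: 0.0313
finger_force: 60.4
shift [-0.0008  0.0002  0.0009] turn [ 0.0001 -0.      0.0003] dist 0.0008943444926946909
```

No reaction 8 mm below the tip height, so the ring appears threaded. I'll continue down.

```bash
python3 -m handwheel '[[[0,0,0.013,0,0,0,-1],[0,0,0.026,0,0,0,-1],[0,0,0.04,0,0,0,-1],[0,0,0.053,0,0,0,-1],[0,0,0.053,0,0,0,-1]]]'; python3 -m handwheel '[[[0,0,0.005,0,0,0,-1],[0,0,0.01,0,0,0,-1],[0,0,0.015,0,0,0,-1],[0,0,0.015,0,0,0,-1]]]'; python3 go.py .5563 .1949 .152
```

```text
t: 7.2
ee_pos: [0.5551, 0.195, 0.1639]
tool_rot: [[-0.308, 0.951, -0.003], [0.951, 0.308, -0.001], [0.0, -0.003, -1.0]]
force: [0.6, -0.3, -1.2]
gripper_width: 0.0311
finger_force: 60.4
t: 7.6
ee_pos: [0.5557, 0.1952, 0.1541]
tool_rot: [[-0.308, 0.951, -0.0], [0.951, 0.308, -0.0], [0.0, -0.0, -1.0]]
force: [-0.2, -0.7, -1.4]
gripper_width: 0.0314
finger_force: 60.4
shift [-0.0006  0.0006  0.0028] turn [-0.0001 -0.      0.0003] dist 0.002224559538476872
```

```bash
python3 -m handwheel '[[[0,0,0.005,0,0,0,-1],[0,0,0.01,0,0,0,-1],[0,0,0.014,0,0,0,-1],[0,0,0.014,0,0,0,-1],[0,0,0.014,0,0,0,-1]]]';  python3 -m handwheel '[[[0,0,0,0,0,0,-1]]]'
```

```text
t: 8.1
ee_pos: [0.5559, 0.1954, 0.1441]
tool_rot: [[-0.308, 0.951, 0.0], [0.951, 0.308, 0.0], [0.0, 0.0, -1.0]]
force: [0.6, -0.6, 1.2]
gripper_width: 0.0314
finger_force: 60.6
t: 8.2
ee_pos: [0.556, 0.1954, 0.1442]
tool_rot: [[-0.308, 0.951, 0.0], [0.951, 0.308, 0.0], [0.0, 0.0, -1.0]]
force: [1.2, 0.4, 1.1]
gripper_width: 0.0314
finger_force: 60.6
```

```bash
python3 -m handwheel '[[[0,0,-0.004,0,0,0,-1],[0,0,-0.006,0,0,0,-1],[0,0,-0.006,0,0,0,-1]]]';  python3 -m handwheel '[[[0,0,0,0,0,0,-0.1],[0,0,0,0,0,0,0.1],[0,0,0,0,0,0,0.25],[0,0,0,0,0,0,0.25]]]'
```

```text
t: 8.5
ee_pos: [0.5559, 0.1953, 0.1488]
tool_rot: [[-0.308, 0.951, 0.0], [0.951, 0.308, 0.0], [-0.0, 0.0, -1.0]]
force: [-0.8, 0.2, -1.5]
gripper_width: 0.0316
finger_force: 60.5
t: 8.9
ee_pos: [0.5559, 0.1953, 0.1485]
tool_rot: [[-0.308, 0.951, -0.0], [0.951, 0.308, 0.0], [0.0, -0.0, -1.0]]
force: [-0.4, -0.2, -0.3]
gripper_width: 0.0537
finger_force: 0.0
```

```bash
python3 -m handwheel '[[[0,0,-0.05,0,0,0,0.25],[0,0,-0.1,0,0,0,0.25],[0,0,-0.16,0,0,0,0.5],[-0.13,0,-0.2,0,0,0,1],[-0.13,0,-0.2,0,0,0,1]]]'; python3 -m handwheel '[[[0,0,0,0,0,0,1],[0,0,0,0,0,0,1]]]'; cat > bal.py <<'E'
from station import robot,capture
from h import *
def bal(name):
    s=robot.sense(); c=capture("wrist"); P=cloud(c,s); x,y,z=P[...,0],P[...,1],P[...,2]
    print(s["ee_pos"],s["force"]); cv2.imwrite(f"pics/{name}.png",c["color"])
    near=np.hypot(x-.562,y-.1955)<.045
    h,e=np.histogram(z[near&(z>.1)],bins=np.arange(.1,.2,.002)); print([(round(a,3),int(n)) for a,n in zip(e,h) if n>25])
    zt=np.percentile(z[near],99.5); m=near&(abs(z-zt)<.004); q=P[m]
    print("tip",zt,len(q),cv2.minEnclosingCircle((q[:,:2]*1000).astype(np.float32)))
E
python3 -c "
from bal import *; bal('b1')"
```

```text
t: 9.4
ee_pos: [0.5856, 0.1046, 0.2998]
tool_rot: [[-0.311, 0.951, 0.002], [0.951, 0.311, 0.0], [-0.0, 0.002, -1.0]]
force: [0.9, -0.3, -0.3]
gripper_width: 0.0854
finger_force: 0.0
t: 9.6
ee_pos: [0.5857, 0.1032, 0.2981]
tool_rot: [[-0.305, 0.952, 0.001], [0.952, 0.305, 0.0], [-0.0, 0.0, -1.0]]
force: [-0.4, 0.6, 0.2]
gripper_width: 0.0854
finger_force: 0.0
[0.58565931 0.10315041 0.29814551] [-0.3646604   0.56195707  0.1621936 ]
[(np.float64(0.112), 125), (np.float64(0.114), 101), (np.float64(0.116), 205), (np.float64(0.122), 321), (np.float64(0.124), 1400), (np.float64(0.126), 88), (np.float64(0.136), 226), (np.float64(0.138), 826), (np.float64(0.14), 49), (np.float64(0.176), 132), (np.float64(0.178), 248)]
tip 0.17949214601986774 386 ((556.3072509765625, 194.85621643066406), 7.021770477294922)
```

View pics/b1.png

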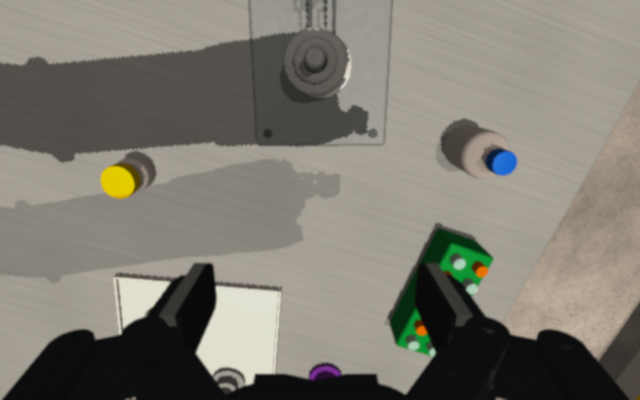

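The first ring sits level on the pan at (316,62). The tip is at z≈.178 and the pan at ≈.014, so one more weight should give about .022. Next is the ring at (.567,-.2746).

```bash
python3 go.py .567 -.2746 .14
```

```text
shift [-0.4737 -0.1784  0.2103] turn [-0.     -0.0001  0.0002] dist 0.41105157073644927
```

```bash
python3 -m handwheel '[[[-0.474,-0.178,0.05,0,0,0,1],[-0.474,-0.178,0.05,0,0,0,1],[-0.474,-0.178,0.05,0,0,0,1],[-0.474,-0.178,0.1,0,0,0,1],[-0.474,-0.178,0.21,0,0,0,1]]]'; python3 go.py .567 -.2746 .14
```

```text
t: 10.15
ee_pos: [0.5749, -0.1349, 0.2425]
tool_rot: [[-0.309, 0.951, 0.003], [0.951, 0.309, -0.001], [-0.002, 0.003, -1.0]]
force: [0.8, -0.8, 0.0]
gripper_width: 0.0856
finger_force: 0.0
shift [-0.1737 -0.0679  0.1368] turn [0.0009 0.0006 0.0006] dist 0.17344951102328554
```

```bash
python3 -m handwheel '[[[-0.174,-0.068,0.137,0,0,0,1],[-0.174,-0.068,0.137,0,0,0,1],[-0.174,-0.068,0.137,0,0,0,1],[-0.174,-0.068,0.137,0,0,0,1],[-0.174,-0.068,0.137,0,0,0,1]]]'; python3 -m handwheel '[[[0,0,0,0,0,0,1]]]'; python3 - <<'E'
from station import robot,capture
from go import go
from rings import *
s=robot.sense(); c=capture("wrist"); print(s["ee_pos"]); rings(c,s); go((.567,-.2746,.035))
E
```

```text
t: 10.65
ee_pos: [0.5643, -0.2749, 0.1358]
tool_rot: [[-0.306, 0.952, -0.004], [0.952, 0.306, 0.002], [0.003, -0.003, -1.0]]
force: [-0.4, 0.2, -0.1]
gripper_width: 0.0855
finger_force: 0.0
t: 10.75
ee_pos: [0.5664, -0.2718, 0.1385]
tool_rot: [[-0.309, 0.951, -0.0], [0.951, 0.309, 0.001], [0.001, 0.0, -1.0]]
force: [0.5, 0.3, -0.0]
gripper_width: 0.0853
finger_force: 0.0
[ 0.56639195 -0.27182878  0.13850868]
ctr 0.4511 -0.1984 r mm 17.1 z 0.025 n 1930 px [178.  40.]
ctr 0.4672 -0.2877 r mm 17.2 z 0.0251 n 1416 px [176. 177.]
ctr 0.7067 -0.2251 r mm 17.2 z 0.021 n 1202 px [515. 195.]
ctr 0.5672 -0.2749 r mm 17.0 z 0.0251 n 1279 px [314. 202.]
ctr 0.717 -0.3148 r mm 14.9 z 0.0209 n 315 px [479. 295.]
ctr 0.5841 -0.4258 r mm 17.0 z 0.0211 n 681 px [279. 360.]
shift [-0.0042 -0.0012  0.1389] turn [ 0.0003 -0.0002  0.001 ] dist 0.10425084477683422
```

```bash
python3 -m handwheel '[[[-0.0035,-0.001,0.06,0,0,0,1],[-0.0035,-0.001,0.11,0,0,0,1],[-0.0035,-0.001,0.13,0,0,0,1],[-0.0035,-0.001,0.13,0,0,0,1],[-0.0035,-0.001,0.13,0,0,0,1]]]'; python3 -m handwheel '[[[0,0,0,0,0,0,1]]]'; python3 go.py .5672 -.2749 .032
```

```text
t: 11.3
ee_pos: [0.5672, -0.2757, 0.0429]
tool_rot: [[-0.309, 0.951, 0.002], [0.951, 0.309, -0.0], [-0.001, 0.001, -1.0]]
force: [-0.2, 0.2, 1.0]
gripper_width: 0.0853
finger_force: 0.0
t: 11.4
ee_pos: [0.5673, -0.2763, 0.0433]
tool_rot: [[-0.308, 0.951, 0.003], [0.951, 0.308, -0.001], [-0.002, 0.002, -1.0]]
force: [0.3, -0.8, 0.7]
gripper_width: 0.0854
finger_force: 0.0
shift [0.0019 0.0005 0.0151] turn [0.0007 0.0006 0.0004] dist 0.011437806000852379
```

```bash
python3 -m handwheel '[[[0.001,0,0.01,0,0,0,1],[0.001,0,0.015,0,0,0,1],[0.001,0,0.015,0,0,0,-0.1],[0.001,0,0.015,0,0,0,-0.1],[0.001,0,0.015,0,0,0,-0.1]]]'; python3 go.py .5672 -.2749 .032
```

```text
t: 11.9
ee_pos: [0.5658, -0.2756, 0.03]
tool_rot: [[-0.308, 0.952, 0.0], [0.952, 0.308, 0.0], [0.0, 0.0, -1.0]]
force: [0.2, 0.6, -0.2]
gripper_width: 0.0441
finger_force: 0.0
shift [ 0.0003  0.0021 -0.0026] turn [ 0.     -0.      0.0002] dist 0.0025507858766877873
```

```bash
python3 -m handwheel '[[[0,0.001,-0.0025,0,0,0,-0.1],[0,0.001,-0.0025,0,0,0,-1],[0,0.001,-0.0025,0,0,0,-1],[0,0.001,-0.0025,0,0,0,-1],[0,0.001,-0.0025,0,0,0,-1]]]'; python3 -m handwheel '[[[0,0,-0.005,0,0,0,-1],[0,0,-0.02,0,0,0,-1],[0,0,-0.08,0,0,0,-1],[0,0,-0.14,0,0,0,-1],[0,0,-0.14,0,0,0,-1]]]'; python3 go.py .597 .087 .31
```

```text
t: 12.4
ee_pos: [0.5668, -0.2753, 0.0327]
tool_rot: [[-0.308, 0.951, 0.001], [0.951, 0.308, -0.0], [-0.001, 0.001, -1.0]]
force: [-3.1, 0.7, 9.4]
gripper_width: 0.0305
finger_force: 58.7
t: 12.9
ee_pos: [0.5694, -0.2763, 0.1436]
tool_rot: [[-0.308, 0.952, 0.008], [0.952, 0.308, -0.004], [-0.006, 0.007, -1.0]]
force: [0.9, 0.2, -1.7]
gripper_width: 0.0306
finger_force: 60.1
shift [ 0.4483  0.1855 -0.2232] turn [0.0021 0.0019 0.0002] dist 0.4005386220705087
```

```bash
python3 go.py .5563 .1949 .26; python3 -m handwheel '[[[0.1,0.03,-0.16,0,0,0,-1],[0.2,0.07,-0.22,0,0,0,-1],[0.448,0.185,-0.22,0,0,0,-1],[0.448,0.185,-0.22,0,0,0,-1],[0.448,0.185,-0.22,0,0,0,-1]]]'; python3 go.py .5563 .1949 .26
```

```text
shift [ 0.6023  0.1776 -0.1575] turn [0.0021 0.0019 0.0002] dist 0.4855421797898566
t: 13.4
ee_pos: [0.5802, -0.0666, 0.2568]
tool_rot: [[-0.307, 0.952, 0.001], [0.952, 0.307, -0.0], [-0.001, 0.001, -1.0]]
force: [1.0, -0.6, -2.2]
gripper_width: 0.0307
finger_force: 60.3
shift [ 0.3416  0.0769 -0.0044] turn [0.0002 0.0002 0.0001] dist 0.2626292462160164
```

```bash
python3 -m handwheel '[[[0.341,0.077,-0.03,0,0,0,-1],[0.341,0.077,-0.03,0,0,0,-1],[0.341,0.077,-0.03,0,0,0,-1],[0.341,0.077,-0.03,0,0,0,-1],[0.341,0.077,-0.02,0,0,0,-1]]]'; python3 -m handwheel '[[[0.02,0,0,0,0,0,-1],[0.02,0,0,0,0,0,-1],[0.02,0,0,0,0,0,-1]]]'; python3 go.py .5563 .1949 .22
```

```text
t: 13.9
ee_pos: [0.5576, 0.1818, 0.2723]
tool_rot: [[-0.307, 0.952, 0.002], [0.952, 0.307, 0.0], [-0.0, 0.002, -1.0]]
force: [2.2, -0.9, -1.6]
gripper_width: 0.0308
finger_force: 60.3
t: 14.2
ee_pos: [0.5533, 0.1936, 0.2711]
tool_rot: [[-0.308, 0.951, 0.0], [0.951, 0.308, -0.001], [-0.001, -0.0, -1.0]]
force: [-0.3, -0.6, -2.3]
gripper_width: 0.0308
finger_force: 60.3
shift [0.0005 0.0044 0.0681] turn [-0.      0.0002  0.0003] dist 0.051168179448776344
```

```bash
python3 -m handwheel '[[[0.0005,0.0044,0.02,0,0,0,-1],[0.0005,0.0044,0.045,0,0,0,-1],[0.0005,0.0044,0.06,0,0,0,-1],[0.0005,0.0044,0.067,0,0,0,-1],[0.0005,0.0044,0.067,0,0,0,-1]]]'; python3 -m handwheel '[[[0,0,0,0,0,0,-1],[0,0,0,0,0,0,-1]]]'; python3 go.py .5563 .1949 .197
```

```text
t: 14.7
ee_pos: [0.5562, 0.1949, 0.2198]
tool_rot: [[-0.307, 0.952, -0.001], [0.952, 0.307, -0.0], [0.0, -0.001, -1.0]]
force: [0.4, -0.7, -1.9]
gripper_width: 0.0305
finger_force: 60.3
t: 14.9
ee_pos: [0.5567, 0.1956, 0.2214]
tool_rot: [[-0.308, 0.952, 0.001], [0.952, 0.308, 0.0], [0.0, 0.001, -1.0]]
force: [-0.2, -0.1, -1.5]
gripper_width: 0.0304
finger_force: 60.3
shift [-0.0008 -0.0008  0.0325] turn [ 0.0003 -0.      0.0002] dist 0.024400435347153273
```

```bash
python3 -m handwheel '[[[-0.0005,-0.0005,0.008,0,0,0,-1],[-0.0005,-0.0005,0.016,0,0,0,-1],[-0.0005,-0.0005,0.024,0,0,0,-1],[-0.0005,-0.0005,0.031,0,0,0,-1],[-0.0005,-0.0005,0.031,0,0,0,-1]]]'; python3 -m handwheel '[[[0,0,0,0,0,0,-1],[0,0,0,0,0,0,-1]]]'
```

```text
t: 15.4
ee_pos: [0.5557, 0.1949, 0.1965]
tool_rot: [[-0.308, 0.951, -0.001], [0.951, 0.308, -0.0], [0.0, -0.001, -1.0]]
force: [-0.7, 0.1, -1.5]
gripper_width: 0.0305
finger_force: 60.3
t: 15.6
ee_pos: [0.5562, 0.1952, 0.1977]
tool_rot: [[-0.308, 0.951, 0.0], [0.951, 0.308, 0.0], [0.0, 0.0, -1.0]]
force: [0.0, -0.5, -2.1]
gripper_width: 0.0306
finger_force: 60.3
```

```bash
python3 -m handwheel '[[[0,0,0.01,0,0,0,-1],[0,0,0.02,0,0,0,-1],[0,0,0.03,0,0,0,-1],[0,0,0.036,0,0,0,-1],[0,0,0.036,0,0,0,-1]]]'; python3 -m handwheel '[[[0,0,0.004,0,0,0,-1],[0,0,0.008,0,0,0,-1],[0,0,0.012,0,0,0,-1],[0,0,0.014,0,0,0,-1],[0,0,0.014,0,0,0,-1]]]';  python3 -m handwheel '[[[0,0,0,0,0,0,-1],[0,0,0,0,0,0,-1]]]'
```

```text
t: 16.1
ee_pos: [0.5557, 0.1949, 0.1695]
tool_rot: [[-0.308, 0.951, -0.001], [0.951, 0.308, -0.0], [0.0, -0.001, -1.0]]
force: [0.3, -0.0, -2.0]
gripper_width: 0.0304
finger_force: 60.3
t: 16.6
ee_pos: [0.5562, 0.1951, 0.1599]
tool_rot: [[-0.308, 0.951, 0.0], [0.951, 0.308, 0.0], [0.0, 0.0, -1.0]]
force: [1.1, 0.8, 0.5]
gripper_width: 0.0303
finger_force: 60.5
t: 16.8
ee_pos: [0.5562, 0.1951, 0.1602]
tool_rot: [[-0.308, 0.951, 0.0], [0.951, 0.308, 0.0], [0.0, 0.0, -1.0]]
force: [0.3, 0.3, 0.1]
gripper_width: 0.0308
finger_force: 60.5
```

Force is about 0, so the weight is fully carried. Releasing it and retreating.

```bash
python3 -m handwheel '[[[0,0,0,0,0,0,-0.1],[0,0,0,0,0,0,0.1],[0,0,0,0,0,0,0.25],[0,0,0,0,0,0,0.25]]]'; python3 -m handwheel '[[[0,0,-0.05,0,0,0,0.25],[0,0,-0.1,0,0,0,0.25],[0,0,-0.15,0,0,0,0.5],[-0.13,0,-0.18,0,0,0,1],[-0.13,0,-0.18,0,0,0,1]]]'; python3 -m handwheel '[[[0,0,0,0,0,0,1],[0,0,0,0,0,0,1]]]'; python3 -c "
from bal import *; bal('b2')
c=capture('scene'); cv2.imwrite('pics/s2.png',cv2.resize(c['color'][190:310,360:520],None,fx=4,fy=4,interpolation=2))"
```

```text
t: 17.2
ee_pos: [0.556, 0.195, 0.16]
tool_rot: [[-0.308, 0.951, -0.0], [0.951, 0.308, 0.0], [0.0, -0.0, -1.0]]
force: [0.4, -0.5, -0.3]
gripper_width: 0.0531
finger_force: 0.0
t: 17.7
ee_pos: [0.5863, 0.1024, 0.2966]
tool_rot: [[-0.311, 0.951, 0.002], [0.951, 0.311, 0.0], [-0.0, 0.002, -1.0]]
force: [1.8, -0.2, -0.1]
gripper_width: 0.0853
finger_force: 0.0
t: 17.9
ee_pos: [0.5864, 0.1009, 0.2951]
tool_rot: [[-0.305, 0.952, 0.0], [0.952, 0.305, -0.0], [-0.0, 0.0, -1.0]]
force: [-0.5, 0.1, 0.3]
gripper_width: 0.0852
finger_force: 0.0
[0.58640249 0.10089821 0.29511114] [-0.52182659  0.14581786  0.31403452]
[(np.float64(0.104), 67), (np.float64(0.106), 79), (np.float64(0.108), 95), (np.float64(0.136), 241), (np.float64(0.138), 1662), (np.float64(0.14), 190), (np.float64(0.15), 199), (np.float64(0.152), 1020), (np.float64(0.154), 92), (np.float64(0.168), 98), (np.float64(0.17), 251)]
tip 0.17188239225363555 374 ((556.2730712890625, 194.83804321289062), 7.052392482757568)
```

View pics/s2.png

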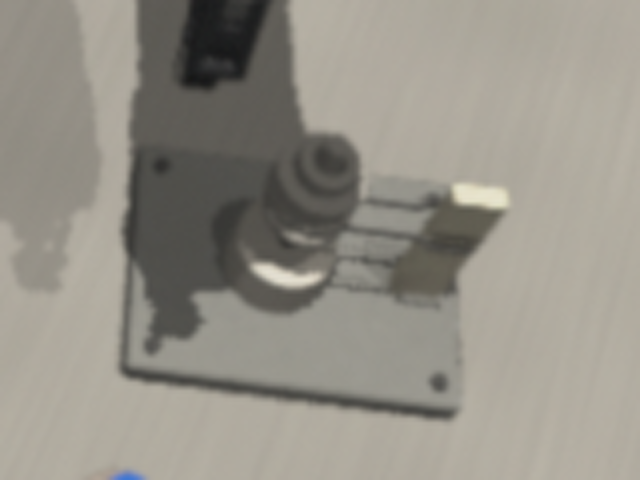

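Both rings are level on the post at scene crop (325,160), with the pointer at the gauge. I'll check the depth bias against the fixed gauge top (.146), housing and base.

```bash
python3 - <<'E'
from station import robot,capture
from h import *
for n in ("wrist","top","scene"):
    s=robot.sense(); c=capture(n); P=cloud(c,s); x,y,z=P[...,0],P[...,1],P[...,2]
    near=np.hypot(x-.556,y-.195)<.15
    def med(m): return (int(m.sum()),np.median(z[m]).round(4)) if m.any() else 0
    print(n,"tip",med((np.hypot(x-.5563,y-.1948)<.006)&(z>.162)),"neck",med((np.hypot(x-.5563,y-.195)<.03)&(z>.146)&(z<.158)),"flange",med((np.hypot(x-.5563,y-.195)<.03)&(z>.133)&(z<.143)),
     "gauge",med((np.hypot(x-.537,y-.268)<.03)&(z>.14)&(z<.151)),"base",med(near&(z>.016)&(z<.028)),"table",med(near&(abs(z)<.006)))
E
```

```text
wrist tip (271, np.float64(0.1709)) neck (1340, np.float64(0.1529)) flange (2073, np.float64(0.139)) gauge 0 base (15821, np.float64(0.0213)) table (22837, np.float64(-0.0006))
top tip 0 neck 0 flange 0 gauge 0 base (847, np.float64(0.0221)) table (2441, np.float64(0.0002))
scene tip (27, np.float64(0.1723)) neck (139, np.float64(0.1545)) flange (178, np.float64(0.1406)) gauge (95, np.float64(0.1464)) base (3494, np.float64(0.0233)) table (5288, np.float64(0.0015))
```

Corrected for bias, the wrist and scene cameras agree: the pan is at 0.0201–0.0205 m, between the lines. The arm is clear, so I'm handing in.

```bash
python3 -c "
from station import robot
s=robot.sense(); print(s['t'],abs(s['joint_vel']).max(),s['gripper_width']); print(robot.close_job())"
```

```text
18.15 0.002535606866710748 0.08521112238490545
the job is handed in; nothing more can be done
None
```

I threaded two weights onto the post and let go of both. By camera the pan rests at about 0.0203 m, just inside the upper line. The other two weights are still in the tray, the hand is clear, and I handed the job in at about 18 s; no verdict was returned.

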